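Snap the push grease gun onto the bearing block's tilted nipple and hold it home

TASK

Take the red push-type grease gun out of its wooden stand, bring its steel mouth square onto the brass grease nipple that leans out of the blue bearing block, and push it on along the nipple's own axis until it snaps and sits fully home on the brass hexagon. The nipple's spring throws the gun off again if you let go, so keep gripping the gun and pressing it fully home, square to the nipple, for a couple of seconds, and finish while still holding it there. Leave the green tin, the wooden offcut and the hammer where they are.

Things in the scene. Friction and masses are not known exactly. Their poses are not given: they have to be found in the camera images.
- gun: Grease gun, ~0.3 kg, 104 mm. Origin: centre of mouth rim; z runs along it, mouth to butt (up in the stand). Steel nose z 0-28 mm, 28 across; mouth flared 24 mm wide at the rim, 16 at the lip (z 5-8), then a 22 mm chamber, ceiling z 20. Black flange 44 across, z 28-34. Red square grip 30x30 (faces across x, y), z 34-100, black disc to 104. Grip from the butt end, fingertips on or near the flange.
- stand: Fixed round wooden stand, 68 mm across, 45 high, on a 100 x 100 x 8 mm board; origin at its centre on the bench. The gun hangs upright in its 34 mm bore, flange on the stand's top, gun origin 17 mm above the bench; lift it straight up 35 mm or more to clear it.
- nipple: Brass nipple on the blue block. Origin: centre of its hexagon's top face (30 mm across), where the gun's rim rests; z points out along it, 0.45 rad from vertical, to the block's -x side. Stem 14 mm thick, 19 long. Home: gun origin and z axis on the nipple's; the turn about z is free.
- plunger (a joint): Spring plunger poking out of the stem's end to 27 mm above the hexagon; value in m pressed in: 0 free, 0.007 with the gun fully home, 0.008 at its stop. The gun meets it 7 mm before home; it pushes back with 4 N plus 1 N per mm.
- bearing: Blue cast bearing block, fixed, heavy; origin on the bench under its centre. Foot 74 (x) by 150 (y) by 16 mm high, round housing 82 mm high and 52 mm wide in y, steel shaft along y reaching 95 mm either way at 46 mm height, with a small 60 mm belt pulley at y 67 to 89 mm. The nipple leans to its -x side.
- tin: Green tin, 72 mm across, 85 mm high, loose; origin at the centre of its underside. To be left alone.
- offcut: Pale wooden offcut 50 x 140 x 22 mm, loose; origin at the centre of its underside. To be left alone.
- hammer: Hammer lying on the bench, loose; origin on the bench under it. To be left alone.
- snap (a point): Point on the nipple's axis, 11.5 mm above the hexagon, between two sprung steel balls (stem's y sides, out to 9.3 mm radius) that snap behind the gun's lip. Balls touch 10 mm before home, the snap comes 3.5 mm before home. Pushing on takes 8-12 N, holding home about 10 N along the axis; if released the gun is pushed back off.
Things that resemble listed ones, but are neither listed nor needed, are in the scene too. There is more than one size of the stand; the job needs the middle-sized.

How it is judged:
On the way, in this order (a step that is already met when the one before it is completed fails the run):
1. the gun is lifted out of the stand by the gripper (height (world z) of gun above 0.05 m and contact force between the fingers and gun above 1 N and contact force between gun and stand below 0.1 N), for 0.2 s.
2. the gun is snapped fully home on the nipple and kept there, square, for 1.5 s (z of gun in the frame of nipple between -0.002 and 0.002 m and distance between gun and nipple below 0.003 m and angle between the z axis of gun and the z axis of nipple, either way round below 0.1 rad and value of joint plunger above 0.005 m and contact force between the fingers and gun above 1 N), for 1.5 s.
At the end, for the whole second after the job is handed in: Gun mouth within 2 mm of the hexagon along the nipple axis and 3 mm of the seat centre, square within 0.1 rad, plunger pressed in over 5 mm, gripper still holding the gun (over 1 N); tin, offcut and hammer within 30 mm of their starts (all of step 2 and distance of each of tin, offcut, hammer from where it was at the start of the episode below 0.03 m); the arm keeps its last pose, push and grip.
It fails at once if the tin, offcut or hammer is pushed more than 30 mm away (distance of any of tin, offcut, hammer from where it was at the start of the episode above 0.03 m).
It also fails if it takes over 48 s, if anything falls off the work surface, if the arm or the gripper's body presses on something with over 40 N, if the wrist force passes 120 N, or if a joint passes its speed limit or range.

ROBOT

A 7-joint arm with a two-finger parallel gripper is mounted at the origin on the work surface. World frame = base frame: x ahead of the robot, y to its left, z up, the work surface at z = 0. Lengths are in m, angles in rad, forces in N, time in s.
With the tool pointing down it reaches from about 0.425 to 0.925 m from the base axis. Payload 6.8 kg.
Tool frame: the origin (TCP) lies at the very end of the fingers, on their centre line; the grasp point (between the pads) lies 19 mm behind it (r.tcp_to_grasp is the distance from the TCP to the grasp point, in m); z points along the fingers, y is the direction in which the jaws open and shut (so a half turn about z gives the same grasp; the last joint's range is limited). The gripper opens to 88 mm and grips with 3 to 60 N. Pads are 20 mm wide; open, the fingers measure 115 mm over their backs; the gripper's body (75 mm by 178 mm) begins 61 mm behind the grasp point.
Start: joints at [1.195, 0.477, 0.022, 1.555, -0.011, 1.109, -0.083], TCP at [0.179, -0.651, 0.223] pointing down, gripper open.
Joint ranges: [-2.96, 2.96], [-0.34, 2.1], [-1.41, 1.46], [0.24, 2.44], [-1.37, 4.51], [0.17, 1.92], [-2.96, 2.96]. Speed limits (rad/s): [2.39, 2.39, 3.14, 3.14, 3.14, 3.14, 3.14].

INTERFACE

Orientations are given as a unit quaternion [x, y, z, w].
In Python, from workcell import readout, capture, camera_params, close_job, masks_of, pinpoint, r gives the robot as it stands.
- The arm moves only by the shell command python3 -m pendant 'ROWS'. ROWS is text: rows parted by semicolons, each of 7 numbers parted by spaces: the turn, a rotation vector about the world's x, y, z in degrees, then the shift along the world's x, y, z in mm, then the finger opening in mm, from 0 to 87.8. A call has 1 to 5 rows; each row is the pose to reach, as a shift and turn from the pose commanded when the call began; what a row does not reach only later rows make up. A row lasts 1/10 s, in which the tool goes at most 50 mm and 8.59 degrees, less where a joint would pass 70% of its speed; a pose out of reach is approached as far as the arm can. A call with a gripper value outside its range is refused whole. The fingers move at their own pace and stop on an object; the grip force is fixed at half the most. Time passes only in rows, so rows that repeat a pose let the fingers close. It gives the time, the measured TCP pose, the force and the opening at its end, in the units of the state.
- readout.state(): the state, without advancing time (a new reading comes with each control period).
- capture(name): name is "side" or "top"; returns the picture (400x640x3 uint8, red, green, blue); there is no depth.
- camera_params(name): a dict with "fx", "fy", "cx", "cy" (pixels), "R" (3x3) and "t" (3): a world point X has camera coordinates R X + t. Camera axes: x right, y down, z forward; pixel columns grow to the right and rows downward; lengths in m; the calibration is good to about 2 mm. A picture is of the moment at which its call begins. camera_params takes no time and is no camera call.
- close_job(): hands the job in, once; it reports no verdict.
Trained networks look in the newest picture that a camera, given by its name, has taken for a name from the list of things; names that differ only in an ending like _2 or _b are one class to them, and where a whole thing is asked for, a point or a joint stands for the part that bears it (a point fixed in the world has none). Each returns a list of dicts, best first, with "score" (0 to 1); they miss things now and then, are a little off and sometimes report something else, mostly with a low value. They report only what shows in the picture. A call takes as long as a camera call. They do not tell look-alikes from the thing itself.
- masks_of(camera, name): "region" (400x640 bool, what is visible of it).
- pinpoint(camera, name): "xyz" ([x, y, z] in m, in world coordinates, good to about 4 mm: a listed point, or the origin of a listed thing).
The state is a dict: "clock": time; "joint_positions": joint angles; "dq": joint speeds; "effort": joint torques, N m; "tcp_pos": TCP position; "ee_rot": TCP orientation; "ft_force": force on the tool from outside, world axes, zero at the start; "wrist_torque": the same for the moment, N m; "gripper_width": finger opening in m.
Only numpy, scipy, OpenCV 4.12 (cv2) and the standard library are available. Lean on these libraries where they do the work, as an engineer would, in place of code of your own. Each camera call takes 0.05 s, during which the arm holds its last target. There are 200 camera calls.

## Working session

There is one attempt and no reset: what is moved stays moved. The work goes in short steps, Python scripts to look and compute and a shell command to move; the robot and the scene stay as the last step left them, time stands still between calls to the robot, and variables do not carry over. Pictures are saved under pics/ and viewed, about 8 in all and at most 12, crops included, and the job is handed in when it is done.

```bash
mkdir -p pics; cat > h.py <<'E'
import numpy as np,cv2
from workcell import *
def snap(c,n):
    im=capture(c); cv2.imwrite(f'pics/{n}.png',cv2.cvtColor(np.asarray(im),cv2.COLOR_RGB2BGR)); return im
def proj(c,X):
    p=camera_params(c);Y=np.asarray(p['R'])@np.asarray(X)+np.asarray(p['t']);return np.array([p['fx']*Y[0]/Y[2]+p['cx'],p['fy']*Y[1]/Y[2]+p['cy']])
def ray(c,uv):
    p=camera_params(c);R=np.asarray(p['R']);t=np.asarray(p['t'])
    d=R.T@np.array([(uv[0]-p['cx'])/p['fx'],(uv[1]-p['cy'])/p['fy'],1]);return -R.T@t,d/np.linalg.norm(d)
E
python3 - <<'E'
from h import *
np.set_printoptions(precision=4,suppress=True)
for c in('top','side'):
    snap(c,c+'0'); print(c,ray(c,(320,200)))
    for n in('gun','stand','nipple','bearing','snap','tin','offcut','hammer'):
        for d in pinpoint(c,n)[:4]: print(c,n,round(d['score'],2),np.round(d['xyz'],4),proj(c,d['xyz']).round())
print(readout.state())
E
```

```text
top (array([0.4838, 0.062 , 1.1166]), array([ 0.0522, -0.0092, -0.9986]))
top gun 0.77 [0.5548 0.2079 0.0125] [261. 194.]
top gun 0.3 [ 0.7335  0.1173 -0.0021] [296. 129.]
top stand 0.86 [ 0.5865  0.0673 -0.0015] [314. 183.]
top stand 0.78 [ 0.5515  0.2053 -0.0037] [263. 196.]
top stand 0.73 [ 0.3683  0.3186 -0.0015] [219. 265.]
top nipple 0.5 [ 0.5245 -0.1524  0.0929] [403. 206.]
top bearing 0.81 [ 0.545  -0.1515 -0.0001] [396. 200.]
top snap 0.69 [ 0.5197 -0.1544  0.0999] [405. 208.]
top tin 0.8 [ 0.7283 -0.1464  0.0032] [394. 132.]
top offcut 0.62 [ 0.7304  0.1141 -0.0037] [298. 130.]
top hammer 0.66 [ 0.4448 -0.0198  0.0032] [347. 237.]
side (array([ 0.152 , -0.5274,  0.5726]), array([ 0.4641,  0.6744, -0.5742]))
side gun 0.71 [0.5481 0.2083 0.0171] [281. 191.]
side stand 0.73 [ 0.7267 -0.1496 -0.0018] [452. 252.]
side stand 0.71 [ 0.3703  0.3173 -0.0023] [191. 201.]
side stand 0.69 [0.548  0.2076 0.    ] [281. 197.]
side stand 0.55 [ 0.5891  0.0653 -0.0001] [331. 221.]
side nipple 0.59 [ 0.5238 -0.1492  0.0954] [377. 255.]
side bearing 0.82 [ 0.546  -0.1507  0.0021] [384. 290.]
side snap 0.88 [ 0.5206 -0.1553  0.0974] [378. 257.]
side tin 0.84 [ 0.7263 -0.1502 -0.0006] [452. 251.]
side offcut 0.93 [ 0.7319  0.111  -0.004 ] [368. 192.]
side hammer 0.98 [ 0.4463 -0.015   0.0016] [295. 269.]
{'clock': 0.9, 'joint_positions': array([ 1.1949,  0.477 ,  0.0224,  1.5554, -0.0115,  1.1093, -0.0831]), 'dq': array([ 0.0011, -0.0003,  0.0023,  0.0004, -0.0015, -0.0006, -0.0008]), 'effort': array([ -0.    , -58.2697,   1.5332, -27.293 ,  -0.0543,   0.0099,
         0.    ]), 'tcp_pos': array([ 0.1786, -0.651 ,  0.2227]), 'ee_rot': array([ 0.9911,  0.1335, -0.    ,  0.    ]), 'ft_force': array([-1.077 ,  0.7139, -0.6779]), 'wrist_torque': array([ 0.0273, -0.0213,  0.0057]), 'gripper_width': 0.08795513034044872}
```

```bash
python3 -c "
import cv2,numpy as np
cv2.imwrite('pics/b.png',cv2.resize(np.vstack([cv2.imread('pics/top0.png'),cv2.imread('pics/side0.png')]),(480,600)))"
```

```text
(no output)
```

View pics/top0.png

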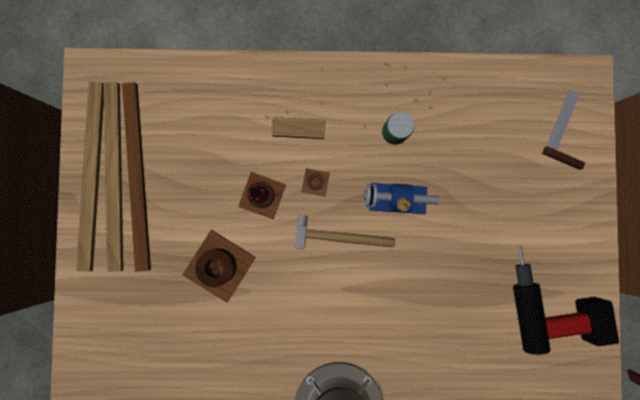

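View pics/side0.png

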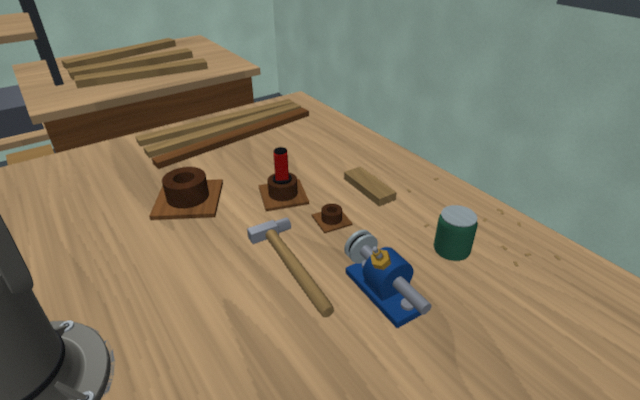

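The top view shows the gun in the middle stand at about (261,194), the bearing at (396,200), the tin at (397,128), the offcut at (298,128) and the hammer spanning (300-394, 237). The side view agrees with this. Next I'll take enlarged crops to get the yaw angles.

```bash
python3 - <<'E'
import cv2,numpy as np
t=cv2.imread('pics/top0.png');s=cv2.imread('pics/side0.png')
f=lambda i,x,y,w,h:cv2.resize(i[y:y+h,x:x+w],(400,300),interpolation=cv2.INTER_CUBIC)
cv2.imwrite('pics/c.png',np.vstack([np.hstack([f(t,230,169,64,48),f(t,358,172,88,66)]),np.hstack([f(s,240,140,88,66),f(s,335,225,108,81)])]))
from h import *
np.set_printoptions(precision=4,suppress=True)
# bench corners of top image board/bearing via masks
for n in('bearing','offcut'):
    m=masks_of('top',n)[0]; print(n,m['score'],cv2.minAreaRect(np.argwhere(m['region'])[:,::-1].astype(np.float32)))
E
```

```text
bearing 0.78 ((400.46923828125, 197.4461669921875), (75.2350845336914, 28.89687728881836), 3.945185899734497)
offcut 0.78 ((297.4639587402344, 127.20328521728516), (52.87922668457031, 19.973752975463867), 2.935673236846924)
```

View pics/c.png

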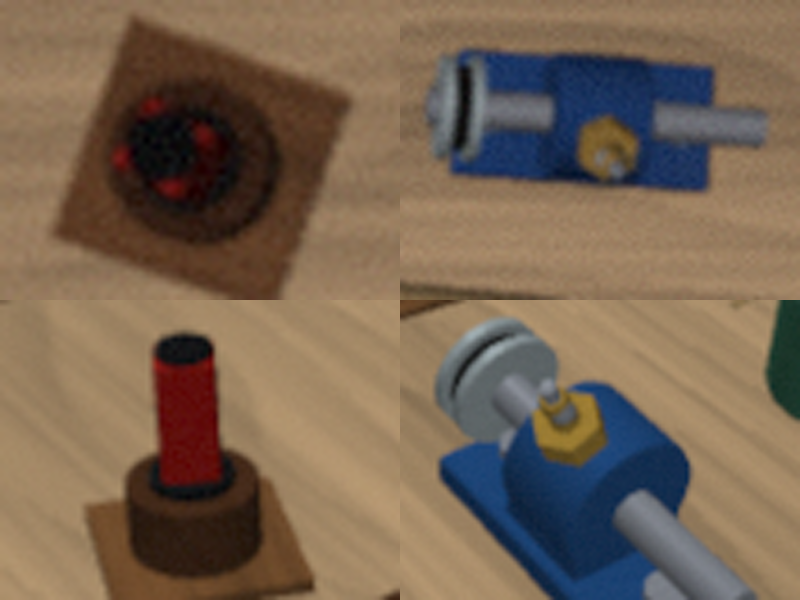

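```bash
cat >> h.py <<'E'
def tri(a,b):
    A=[];B=[]
    for c,uv in(('top',a),('side',b)):
        o,d=ray(c,uv);P=np.eye(3)-np.outer(d,d);A.append(P);B.append(P@o)
    X=np.linalg.solve(sum(A),sum(B));return X,proj('top',X)-a,proj('side',X)-b
def atz(c,uv,z):
    o,d=ray(c,uv);return o+d*(z-o[2])/d[2]
E
cat > fit.py <<'E'
from h import *
np.set_printoptions(precision=4,suppress=True)
T=lambda x,y,cx,cy,w:np.array([x*w/400+cx,y*w/400+cy])
print('disc',tri(T(165,145,230,169,64),T(183,50,240,140,88)))
c=[atz('top',T(*p,230,169,64),.117) for p in((153,103),(208,130),(172,188),(120,158))]
for i in range(4):
    d=c[(i+1)%4]-c[i];print('grip edge',np.linalg.norm(d),np.degrees(np.arctan2(d[1],d[0]))%90)
for a,b in (((65,52),(312,68)),((52,170),(308,190))):
    d=atz('top',T(*a,358,172,88),.016)-atz('top',T(*b,358,172,88),.016);print('bearing y axis',np.linalg.norm(d),np.degrees(np.arctan2(d[1],d[0])))
N,e1,e2=tri(T(208,155,358,172,88),T(169,120,335,225,108));print('nip',N,e1,e2)
import sys
N=np.array([float(v) for v in sys.argv[1:4]]) if len(sys.argv)>3 else N
yaw=np.radians(float(sys.argv[4]) if len(sys.argv)>4 else 2)
ex=np.array([np.cos(yaw),np.sin(yaw),0]);ey=np.array([-ex[1],ex[0],0])
z=-np.sin(.45)*ex+np.array([0,0,np.cos(.45)]);x=np.cross(ey,z)
out=[]
for cam,(u,v,w,h) in(('top',(380,185,48,48)),('side',(350,230,64,64))):
    im=cv2.imread(f'pics/{cam}0.png')[v:v+h,u:u+w];k=400/w
    im=cv2.resize(im,(400,400),interpolation=cv2.INTER_CUBIC)
    q=lambda X:tuple(((proj(cam,X)-[u,v]+.5)*k).astype(int))
    ci=lambda r,hh,col:cv2.polylines(im,[np.array([q(N+r*(np.cos(a)*x+np.sin(a)*ey)+hh*z) for a in np.linspace(0,6.28,30)])],True,col,1)
    ci(.015,0,(0,0,255));ci(.007,.019,(0,255,0));cv2.circle(im,q(N+.027*z),3,(255,0,255),-1)
    out.append(im)
cv2.imwrite('pics/f.png',np.hstack(out))
E
python3 fit.py
```

```text
disc (array([0.5527, 0.2048, 0.1213]), array([-0.0865,  0.1501]), array([ 0.1903, -0.009 ]))
grip edge 0.023519650487300526 64.38812276470412
grip edge 0.026090138733918234 59.08918770901971
grip edge 0.023027925482152205 60.58537051693018
grip edge 0.024522564494445773 60.02161960705466
bearing y axis 0.14445095624314866 86.85810178961756
bearing y axis 0.1493542720188231 86.06654239795758
nip [ 0.5254 -0.1542  0.0935] [ 0.3684 -0.466 ] [-0.8959  0.0875]
```

View pics/f.png

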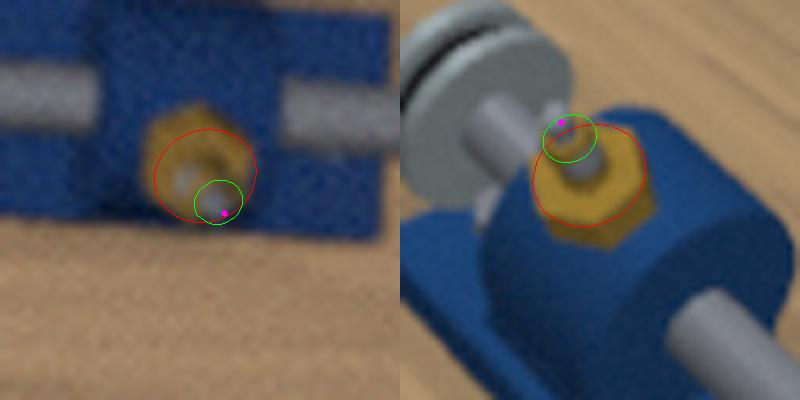

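The overlay (hexagon, stem, tip) sits about 2 mm too far to -y, and the yaw I used was wrong: the block's y axis measures 86.5°, so its yaw is about -3.5°. I'll refit with those values.

```bash
python3 fit.py 0.5255 -0.1515 0.0925 -3.5 | tail -1
```

```text
nip [ 0.5254 -0.1542  0.0935] [ 0.3684 -0.466 ] [-0.8959  0.0875]
```

View pics/f.png

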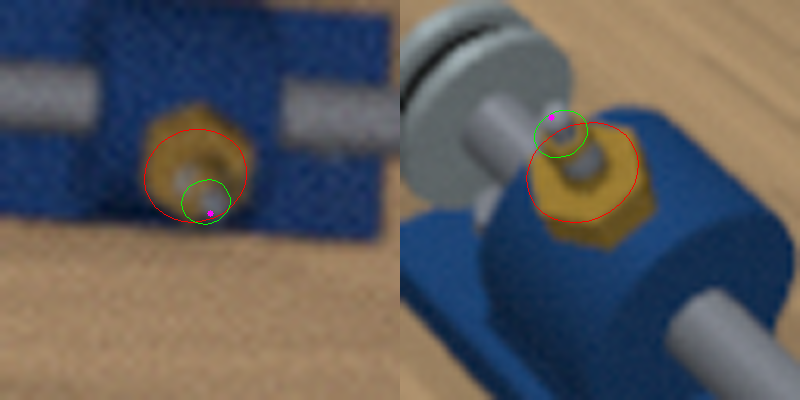

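```bash
python3 -m pendant '0 0 23 160 170 30 87;0 0 23 160 170 30 87;0 0 23 160 170 30 87;0 0 23 160 170 30 87;0 0 23 160 170 30 87'
python3 -m pendant '0 0 22 160 175 0 87;0 0 22 160 175 0 87;0 0 22 160 175 0 87;0 0 22 160 175 0 87;0 0 22 160 175 0 87'
python3 -m pendant '0 0 0 40 245 0 87;0 0 0 40 245 0 87;0 0 0 40 245 0 87;0 0 0 40 245 0 87;0 0 0 40 245 0 87'
```

```text
clock: 1.5
tcp_pos: [0.3414, -0.4781, 0.2534]
ee_rot: [0.944, 0.33, 0.001, 0.0]
ft_force: [-0.1, -0.1, 0.4]
gripper_width: 0.0871
clock: 2.0
tcp_pos: [0.5008, -0.3028, 0.253]
ee_rot: [0.864, 0.504, 0.001, 0.0]
ft_force: [0.3, -0.8, -0.1]
gripper_width: 0.087
clock: 2.5
tcp_pos: [0.5387, -0.0589, 0.253]
ee_rot: [0.865, 0.503, 0.0, 0.0]
ft_force: [0.4, 0.5, 1.2]
gripper_width: 0.0868
```

```bash
python3 -m pendant '0 0 0 13 240 0 87;0 0 0 13 240 0 87;0 0 0 13 240 0 87;0 0 0 13 240 0 87;0 0 0 13 240 0 87'
python3 -m pendant '0 0 0 0 25 0 87;0 0 0 0 25 -45 87;0 0 0 0 25 -90 87;0 0 0 0 25 -110 87;0 0 0 0 25 -110 87'
python3 - <<'E'
from h import *
np.set_printoptions(precision=4,suppress=True)
a=snap('top','t1');b=snap('side','s1');s=readout.state();print(s['tcp_pos'],proj('top',s['tcp_pos']),proj('side',s['tcp_pos']))
cv2.imwrite('pics/g.png',np.hstack([cv2.resize(cv2.imread('pics/t1.png')[150:240,210:310],(444,400)),cv2.resize(cv2.imread('pics/s1.png')[110:210,230:330],(356,400))]))
E
```

```text
clock: 3.0
tcp_pos: [0.5512, 0.1822, 0.253]
ee_rot: [0.864, 0.503, 0.0, -0.0]
ft_force: [0.5, 0.4, 0.5]
gripper_width: 0.0874
clock: 3.5
tcp_pos: [0.5495, 0.2029, 0.1394]
ee_rot: [0.864, 0.503, -0.003, -0.0]
ft_force: [-0.4, 0.3, 0.8]
gripper_width: 0.087
[0.552  0.2043 0.1433] [255.1732 191.97  ] [279.6905 142.101 ]
```

View pics/g.png

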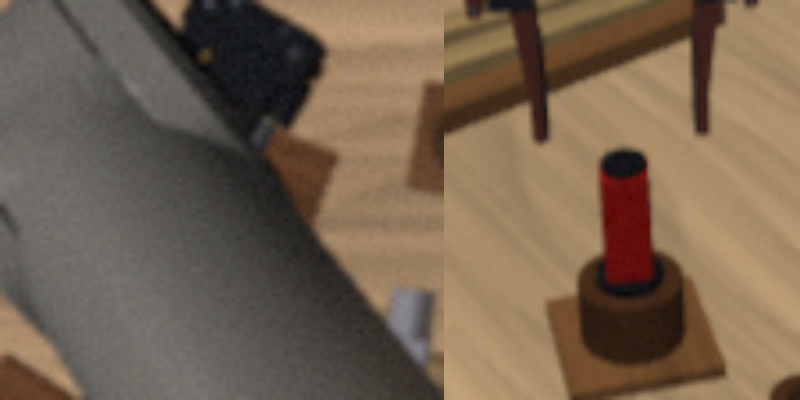

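The side crop shows the fingertips at about (540,140) and (702,132), evenly straddling the gun's butt at (624,163). The grasp line-up is good, so I'll go down and grip.

```bash
python3 -m pendant '0 0 0 0 1 -45 87;0 0 0 0 1 -75 87;0 0 0 0 1 -86 87;0 0 0 0 1 -88 87;0 0 0 0 1 -88 87'
python3 -m pendant '0 0 0 0 0 0 15;0 0 0 0 0 0 15;0 0 0 0 0 0 15;0 0 0 0 0 0 15;0 0 0 0 0 0 15'
python3 -m pendant '0 0 0 0 0 0 15;0 0 0 0 0 0 15;0 0 0 0 0 0 15;0 0 0 0 0 0 15;0 0 0 0 0 0 15'
```

```text
clock: 4.1
tcp_pos: [0.5529, 0.2057, 0.0564]
ee_rot: [0.865, 0.503, 0.001, 0.0]
ft_force: [1.3, -0.0, -0.2]
gripper_width: 0.0869
clock: 4.6
tcp_pos: [0.5517, 0.2051, 0.0549]
ee_rot: [0.865, 0.503, 0.0, 0.0]
ft_force: [0.1, 0.6, -0.5]
gripper_width: 0.0503
clock: 5.1
tcp_pos: [0.5515, 0.2051, 0.0546]
ee_rot: [0.865, 0.503, -0.0, -0.0]
ft_force: [0.0, -0.6, -0.5]
gripper_width: 0.0294
```

```bash
python3 -m pendant '0 0 0 0 0 0 15;0 0 0 0 0 20 15;0 0 0 0 0 60 15;0 0 0 0 0 100 15;0 0 0 0 0 130 15'
python3 -m pendant '0 0 0 0 0 30 15;0 0 0 0 0 30 15;0 0 0 0 0 30 15;0 0 0 0 0 30 15'
python3 - <<'E'
from h import *
snap('side','s2');s=readout.state();print(s['tcp_pos'],s['ee_rot'],proj('side',s['tcp_pos']+[0,0,-.0376]),proj('side',s['tcp_pos']+[0,0,-.0096]))
for d in pinpoint('side','gun'):print(d)
cv2.imwrite('pics/g2.png',cv2.resize(cv2.imread('pics/s2.png')[70:190,220:340],(600,600),interpolation=cv2.INTER_CUBIC))
print(proj('side',s['tcp_pos']+[0,0,-.0376]))
E
```

```text
clock: 5.6
tcp_pos: [0.5518, 0.2052, 0.1866]
ee_rot: [0.864, 0.503, 0.001, 0.0]
ft_force: [0.6, 0.2, -1.8]
gripper_width: 0.0296
clock: 6.0
tcp_pos: [0.5505, 0.2042, 0.2126]
ee_rot: [0.865, 0.503, -0.002, -0.0]
ft_force: [0.6, -0.4, -2.8]
gripper_width: 0.0296
[0.55049594 0.20433289 0.21249014] [ 8.64505339e-01  5.02620388e-01 -1.79163260e-03 -2.32962993e-04] [278.14820569 128.83228225] [277.30076262 116.45220461]
{'xyz': [0.5485, 0.2056, 0.1752], 'score': 0.86}
{'xyz': [0.7281, -0.1485, -0.003], 'score': 0.41}
{'xyz': [0.5454, -0.1542, 0.0006], 'score': 0.4}
[278.14820569 128.83228225]
```

View pics/g2.png

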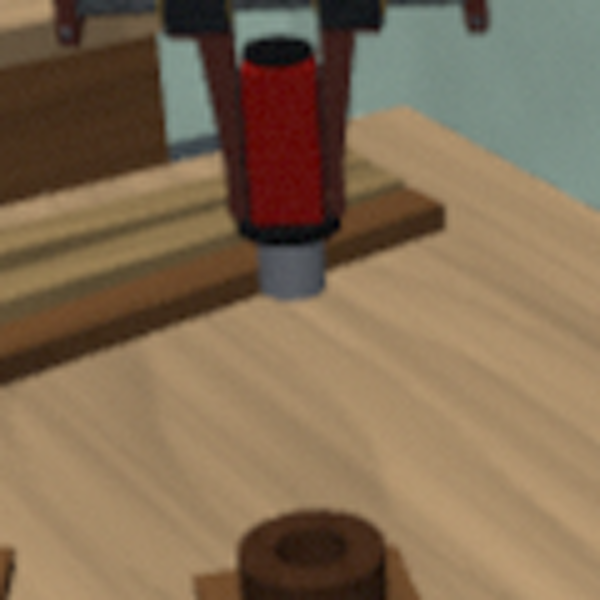

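The gun is held upright, and its mouth at about (292,290) in the crop matches the predicted (290,294). Now I'll carry it over, yaw, then tilt.

```bash
python3 -m pendant '0 0 13 -34 -177 10 15;0 0 13 -34 -177 10 15;0 0 13 -34 -177 10 15;0 0 13 -34 -177 10 15;0 0 13 -34 -177 10 15'
python3 -m pendant '0 0 13 -33 -177 0 15;0 0 13 -33 -177 0 15;0 0 13 -33 -177 0 15;0 0 13 -33 -177 0 15;0 0 13 -33 -177 0 15'
python3 -m pendant '-0.4 -6.4 0 0 0 0 15;-0.8 -12.9 0 0 0 0 15;-1.2 -19.3 0 0 0 0 15;-1.57 -25.73 0 0 0 0 15;-1.57 -25.73 0 0 0 0 15'
python3 -m pendant '0 0 0 0 0 0 15;0 0 0 0 0 0 15;0 0 0 0 0 0 15'
cat > where.py <<'E'
from h import *
from scipy.spatial.transform import Rotation as Ro
np.set_printoptions(precision=4,suppress=True)
N=np.array([.526,-.152,.0935]);yaw=np.radians(-3.5)
z=np.array([-np.sin(.45)*np.cos(yaw),-np.sin(.45)*np.sin(yaw),np.cos(.45)])
s=readout.state();R=Ro.from_quat(s['ee_rot']).as_matrix();gz=-R[:,2];g=s['tcp_pos']-.0376*gz
e=g-N;a=e@z
print('tcp',s['tcp_pos'],'gun',g,'axial mm',a*1e3,'lateral mm',(e-a*z)*1e3,'ang fix deg',np.degrees(np.cross(gz,z)),'F',s['ft_force'],'Fax',s['ft_force']@z,'clk',s['clock'],'w',s['gripper_width'])
E
python3 where.py
```

```text
clock: 6.6
tcp_pos: [0.5164, 0.0218, 0.2234]
ee_rot: [0.805, 0.594, -0.002, 0.0]
ft_force: [-0.5, 0.6, -2.5]
gripper_width: 0.0299
clock: 7.1
tcp_pos: [0.4829, -0.1544, 0.2234]
ee_rot: [0.732, 0.681, -0.001, -0.0]
ft_force: [0.2, 0.2, -2.9]
gripper_width: 0.03
clock: 7.6
tcp_pos: [0.4804, -0.1475, 0.2217]
ee_rot: [0.711, 0.667, 0.152, 0.16]
ft_force: [-0.5, -0.4, -3.8]
gripper_width: 0.0299
clock: 7.9
tcp_pos: [0.4863, -0.1484, 0.2253]
ee_rot: [0.71, 0.667, 0.154, 0.162]
ft_force: [-0.6, 0.0, -1.4]
gripper_width: 0.0301
tcp [ 0.4863 -0.1484  0.2253] gun [ 0.5026 -0.1494  0.1914] axial mm 98.40162282487134 lateral mm [19.3279  0.027   9.3182] ang fix deg [-0.073   0.0064 -0.0354] F [-0.6217  0.0152 -1.3873] Fax -0.9788509704706673 clk 7.9 w 0.030096819153690738
```

```bash
python3 -m pendant '0 0 0 -19 0 -9 15;0 0 0 -10 -1 -30 15;0 0 0 6 -1.5 -62 15;0 0 0 6 -1.5 -62 15;0 0 0 6 -1.5 -62 15'
python3 - <<'E'
import where
from h import *
snap('top','t3');snap('side','s3')
for n in('gun','nipple','snap'):
  for d in pinpoint('side',n)[:2]:print(n,d)
g=where.g
def q(c,X,o,k):return tuple(((proj(c,X)-o+.5)*k).astype(int))
im=cv2.resize(cv2.imread('pics/s3.png')[190:310,320:440],(600,600),interpolation=cv2.INTER_CUBIC)
for X,c in((where.N,(0,0,255)),(g,(0,255,0)),(g+.104*where.gz,(0,255,0)),(where.N+.027*where.z,(255,0,255))):cv2.circle(im,q('side',X,[320,190],5),3,c,-1)
cv2.imwrite('pics/g3.png',im)
E
```

```text
clock: 8.4
tcp_pos: [0.491, -0.1497, 0.1624]
ee_rot: [0.711, 0.667, 0.153, 0.161]
ft_force: [0.1, 0.2, -2.0]
gripper_width: 0.0296
tcp [ 0.491  -0.1497  0.1624] gun [ 0.5073 -0.1506  0.1285] axial mm 39.63389776606956 lateral mm [-1.485   0.3258 -0.7256] ang fix deg [-0.1129 -0.1049 -0.0513] F [ 0.1129  0.2049 -2.    ] Fax -1.8444947544618282 clk 8.4 w 0.029599847364915638
gun {'xyz': [0.5031, -0.1489, 0.1306], 'score': 0.78}
nipple {'xyz': [0.5255, -0.1458, 0.0942], 'score': 0.79}
snap {'xyz': [0.5179, -0.1541, 0.0993], 'score': 0.74}
```

View pics/g3.png

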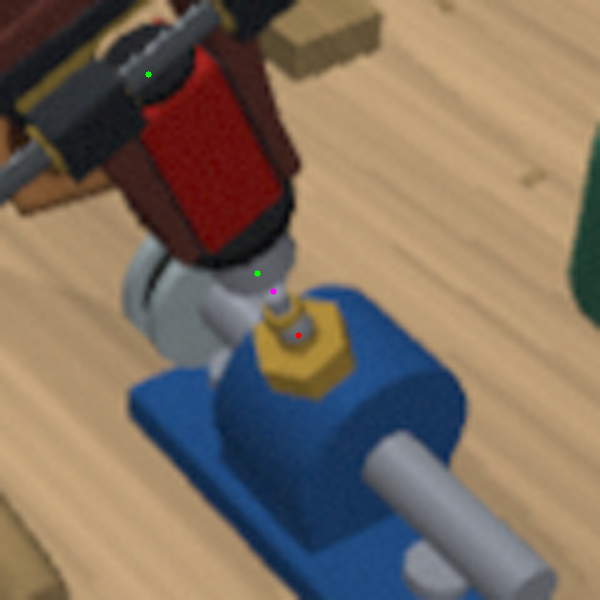

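The side crop shows the mouth at about (262,270), the plunger tip at (278,290) and the hexagon face centre near (299,333). They line up to within about 2 mm, so I'll advance along the axis and watch the forces.

```bash
python3 -m pendant '0 0 0 4 0 -5 15;0 0 0 7 -0.3 -11 15;0 0 0 10 -0.5 -17 15;0 0 0 10 -0.5 -17 15;0 0 0 10 -0.5 -17 15' >/dev/null; python3 where.py
python3 -m pendant '0 0 0 1 0 -2 15;0 0 0 2 -0.1 -4 15;0 0 0 2.6 -0.2 -5.4 15;0 0 0 2.6 -0.2 -5.4 15' >/dev/null; python3 where.py
```

```text
tcp [ 0.5005 -0.1506  0.1452] gun [ 0.5168 -0.1516  0.1113] axial mm 20.036827379145233 lateral mm [-0.5092 -0.1385 -0.2414] ang fix deg [-0.0381 -0.0558 -0.0167] F [ 1.0214 -0.3835 -2.556 ] Fax -2.7551960146195404 clk 9.15 w 0.0301786177439306
tcp [ 0.5032 -0.1511  0.1401] gun [ 0.5195 -0.1521  0.1062] axial mm 14.262960716012884 lateral mm [-0.3064 -0.471  -0.1338] ang fix deg [-0.0113 -0.0191 -0.0049] F [ 0.1546 -0.5454 -1.893 ] Fax -1.786134261517487 clk 9.55 w 0.02995240125068859
```

```bash
python3 -m pendant '0 0 0 1 0 -2 15;0 0 0 2.2 -0.1 -4.5 15;0 0 0 2.2 -0.1 -4.5 15;0 0 0 2.2 -0.1 -4.5 15' >/dev/null; python3 where.py
python3 -m pendant '0 0 0 0.9 0 -1.8 15;0 0 0 1.3 -0.1 -2.7 15;0 0 0 1.3 -0.1 -2.7 15;0 0 0 1.3 -0.1 -2.7 15' >/dev/null; python3 where.py
```

```text
tcp [ 0.5048 -0.1526  0.1354] gun [ 0.5211 -0.1536  0.1015] axial mm 9.331915289905677 lateral mm [-0.8842 -1.8559 -0.3716] ang fix deg [ 0.0637 -0.0662  0.0327] F [-0.8574 -5.5615 -4.1333] Fax -3.497283445543745 clk 9.95 w 0.03012482848731498
tcp [ 0.506  -0.1529  0.1327] gun [ 0.5223 -0.1539  0.0989] axial mm 6.3904569596572856 lateral mm [-0.9256 -2.094  -0.3845] ang fix deg [ 0.0758 -0.0674  0.0385] F [-2.1461 -5.7131 -2.6697] Fax -1.6239206324659927 clk 10.35 w 0.029996848899768457
```

The nipple pushes the gun towards -y with 5.7 N, so its axis lies further to -y than I assumed. I'll shift to relieve that, then advance.

```bash
python3 -m pendant '0 0 0 -0.5 -2 -0.2 15;0 0 0 -0.5 -2 -0.2 15;0 0 0 -0.5 -2 -0.2 15' >/dev/null; python3 where.py
python3 -m pendant '0 0 0 0.9 0 -1.8 15;0 0 0 1.3 -0.1 -2.7 15;0 0 0 1.3 -0.1 -2.7 15;0 0 0 1.3 -0.1 -2.7 15' >/dev/null; python3 where.py
```

```text
tcp [ 0.506  -0.1534  0.1327] gun [ 0.5223 -0.1544  0.0989] axial mm 6.3795245773621865 lateral mm [-0.9284 -2.5342 -0.3729] ang fix deg [-0.0052 -0.0291 -0.0016] F [-2.0746 -2.9668 -1.4566] Fax -0.48972633336139054 clk 10.65 w 0.030102703657501905
tcp [ 0.5074 -0.1534  0.13  ] gun [ 0.5237 -0.1544  0.0962] axial mm 3.332097561279627 lateral mm [-0.8468 -2.501  -0.3345] ang fix deg [-0.0076 -0.024  -0.0029] F [-2.7351 -1.2278 -1.284 ] Fax -0.001327369681328247 clk 11.05 w 0.029760872595683965
```

```bash
for i in 1; do python3 -m pendant '0 0 0 0.4 -0.5 -2 15;0 0 0 0.9 -0.5 -3 15;0 0 0 0.9 -0.5 -3 15;0 0 0 0.9 -0.5 -3 15' >/dev/null; python3 where.py; done
python3 -m pendant '0 0 0 0.9 0 -1.8 15;0 0 0 1.3 -0.1 -2.7 15;0 0 0 1.3 -0.1 -2.7 15;0 0 0 1.3 -0.1 -2.7 15' >/dev/null; python3 where.py
```

```text
tcp [ 0.5087 -0.1536  0.1272] gun [ 0.5251 -0.1546  0.0934] axial mm 0.21875726828860748 lateral mm [-0.8423 -2.6264 -0.3287] ang fix deg [-0.0245  0.0201 -0.0124] F [-2.008   0.646   1.2822] Fax 2.043449901235869 clk 11.45 w 0.02986086241535508
tcp [ 0.5098 -0.1538  0.1251] gun [ 0.5261 -0.1548  0.0913] axial mm -2.1199836694257863 lateral mm [-0.7756 -2.7657 -0.2924] ang fix deg [0.0158 0.0354 0.0066] F [-11.2066   2.5163  14.8894] Fax 18.339320336811085 clk 11.85 w 0.029916037463047447
```

```bash
python3 - <<'E'
import where
from h import *
snap('side','s4')
for n in('gun','nipple'):
  for d in pinpoint('side',n)[:2]:print(n,d)
g=where.g
im=cv2.resize(cv2.imread('pics/s4.png')[210:290,340:420],(600,600),interpolation=cv2.INTER_CUBIC)
cv2.imwrite('pics/g4.png',im)
E
```

```text
tcp [ 0.5098 -0.1538  0.1251] gun [ 0.5261 -0.1548  0.0913] axial mm -2.1199836694257863 lateral mm [-0.7756 -2.7657 -0.2924] ang fix deg [0.0158 0.0354 0.0066] F [-11.2066   2.5163  14.8894] Fax 18.339320336811085 clk 11.85 w 0.029916037463047447
gun {'xyz': [0.5236, -0.1502, 0.0952], 'score': 0.88}
nipple {'xyz': [0.5212, -0.1473, 0.0968], 'score': 0.6}
nipple {'xyz': [0.5502, 0.2083, 0.0003], 'score': 0.18}
```

View pics/g4.png

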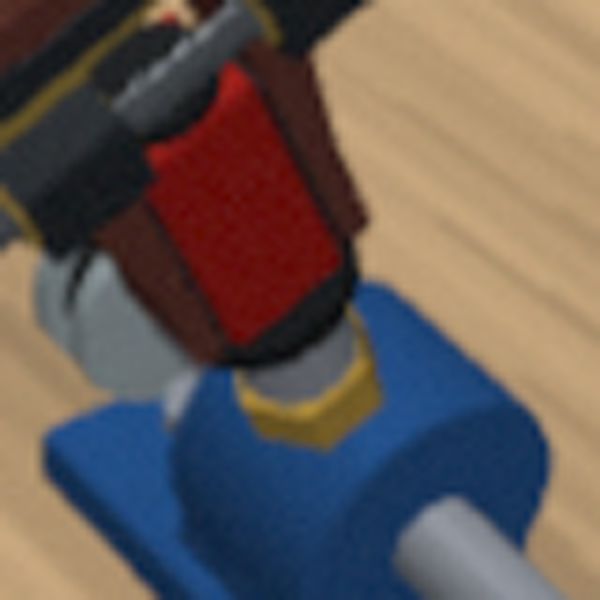

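```bash
python3 - <<'E'
import where
from h import *
g,gz=where.g,where.gz;x=np.cross([0,1,0],gz);x/=np.linalg.norm(x);y=np.cross(gz,x)
im=cv2.resize(cv2.imread('pics/s4.png')[210:290,340:420],(600,600),interpolation=cv2.INTER_CUBIC)
for r,h,c in((.014,0,(0,255,0)),(.022,.028,(255,255,0)),(.022,.034,(255,0,255)),(.015,0,(255,255,255))):
    P=[((proj('side',g+r*(np.cos(a)*x+np.sin(a)*y)+h*gz)-[340,210]+.5)*7.5) for a in np.linspace(0,6.28,40)]
    cv2.polylines(im,[np.array(P).astype(int)],True,c,1)
cv2.imwrite('pics/g5.png',im)
E
```

```text
tcp [ 0.5098 -0.1538  0.1251] gun [ 0.5261 -0.1548  0.0913] axial mm -2.13394360347023 lateral mm [-0.7957 -2.7286 -0.3032] ang fix deg [0.0132 0.0343 0.0054] F [-10.7748   2.3212  15.1942] Fax 18.421092888255114 clk 12.0 w 0.02986872239509436
```

View pics/g5.png

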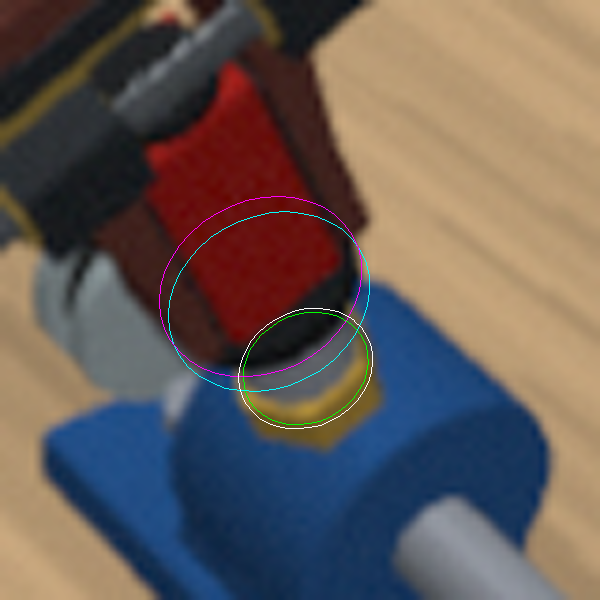

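The overlay shows the real rim about 20 px, or 6-7 mm along the axis, short of the hexagon face. The first contact forces fit balls at 10 mm and plunger at 7 mm before home, so it isn't home yet. I'll push on in small steps.

```bash
python3 -m pendant '0 0 0 0 0.4 -1.1 15;0 0 0 0 0.4 -1.1 15' >/dev/null; python3 where.py
python3 -m pendant '0 0 0 0.4 0 -0.9 15;0 0 0 0.4 0 -0.9 15' >/dev/null; python3 where.py
python3 -m pendant '0 0 0 0.4 0 -0.9 15;0 0 0 0.4 0 -0.9 15' >/dev/null; python3 where.py
```

```text
tcp [ 0.5099 -0.1539  0.1249] gun [ 0.5262 -0.1549  0.0911] axial mm -2.3543551734711534 lateral mm [-0.7892 -2.8576 -0.2962] ang fix deg [0.0802 0.0846 0.0362] F [-19.3892   2.8672  28.2265] Fax 33.91046807998328 clk 12.2 w 0.02983859026149673
tcp [ 0.5101 -0.1542  0.1243] gun [ 0.5265 -0.1552  0.0905] axial mm -3.0160052591684128 lateral mm [-0.7968 -3.1574 -0.2911] ang fix deg [0.1136 0.0911 0.0521] F [-22.1867   2.093   33.7502] Fax 40.078247563989976 clk 12.4 w 0.029911804189353863
tcp [ 0.5105 -0.1544  0.1236] gun [ 0.5269 -0.1555  0.0897] axial mm -3.8503145335309616 lateral mm [-0.8121 -3.4349 -0.2903] ang fix deg [0.1389 0.095  0.0642] F [-23.9495   0.988   36.8791] Fax 43.631664189233085 clk 12.6 w 0.030192983426492407
```

The force levels off near 40 N while the TCP keeps moving, so the gun may be slipping in the fingers. I'll compare the hexagon/rim region before, at the first hard contact and now.

```bash
python3 - <<'E'
import where
from h import *
snap('side','s5')
ims=[]
for n in('s3','s4','s5'):
    im=cv2.imread(f'pics/{n}.png')[240:276,364:396]
    ims.append(cv2.resize(im,(264,297),interpolation=cv2.INTER_CUBIC))
ims2=[cv2.resize(cv2.imread(f'pics/{n}.png')[210:282,345:409],(264,297),interpolation=cv2.INTER_CUBIC) for n in('s3','s4','s5')]
cv2.imwrite('pics/g6.png',np.vstack([np.hstack(ims),np.hstack(ims2)]))
E
```

```text
tcp [ 0.5105 -0.1544  0.1236] gun [ 0.5269 -0.1555  0.0897] axial mm -3.8503145335309616 lateral mm [-0.8121 -3.4349 -0.2903] ang fix deg [0.1389 0.095  0.0642] F [-23.9495   0.988   36.8791] Fax 43.631664189233085 clk 12.6 w 0.030192983426492407
```

View pics/g6.png

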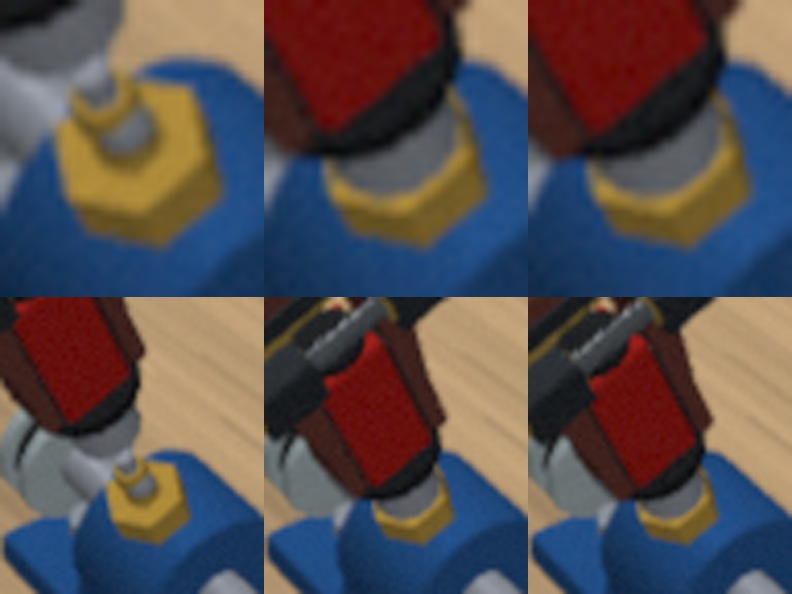

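Views two and three look the same: the TCP moved 1.5 mm while the gun stayed put, so it is on something rigid. I'll settle whether it is home numerically by fitting the hexagon's brass mask in the earlier picture, then fitting how far the gun's nose covers it now.

```bash
cat > seat.py <<'E'
from h import *
from scipy.optimize import differential_evolution as DE
import sys
U,V,W,H,K=360,225,40,55,8
yaw=np.radians(-3.5);ex=np.array([np.cos(yaw),np.sin(yaw),0]);ey=np.array([-ex[1],ex[0],0])
z=-np.sin(.45)*ex+np.array([0,0,np.cos(.45)]);x=np.cross(ey,z);N0=np.array([.5255,-.1525,.0925])
p=camera_params('side');Rc=np.asarray(p['R'])
def brass(n):
    im=cv2.resize(cv2.imread(n)[V:V+H,U:U+W],None,fx=K,fy=K,interpolation=cv2.INTER_CUBIC)
    h=cv2.cvtColor(im,cv2.COLOR_BGR2HSV);m=((h[...,0]>15)&(h[...,0]<30)&(h[...,1]>150)).astype(np.uint8)
    c,l,s,_=cv2.connectedComponentsWithStats(m);return (l==1+np.argmax(s[1:,4])).astype(np.uint8)
def hull(pts):
    q=np.array([(proj('side',X)-[U,V]+.5)*K-.5 for X in pts]);m=np.zeros((H*K,W*K),np.uint8)
    cv2.fillConvexPoly(m,cv2.convexHull(q.astype(np.int32)),1);return m
ring=lambda N,r,h,n=24,a0=0:[N+h*z+r*(np.cos(a)*x+np.sin(a)*ey) for a in a0+np.arange(n)*2*np.pi/n]
hexm=lambda N,h,a:hull(ring(N,.015/np.cos(np.pi/6),0,6,a)+ring(N,.015/np.cos(np.pi/6),-h,6,a))
stem=lambda N:hull(ring(N,.007,0)+ring(N,.007,.019))
off=lambda u,v:N0+Rc.T@np.array([u,v,0])*1e-3
iou=lambda a,b,ok:(a&b&ok).sum()/((a|b)&ok).sum()
one=np.ones((H*K,W*K),np.uint8)
b0=brass('pics/side0.png')
f=lambda q:-iou(b0,hexm(off(q[0],q[1]),q[2]*1e-3,q[3]),1-stem(off(q[0],q[1])))
r0=DE(f,[(-5,5),(-5,5),(2,12),(0,np.pi/3)],maxiter=25,popsize=8,seed=1)
print('hex fit u,v mm,h,rot',r0.x.round(2),-r0.fun)
N=off(*r0.x[:2]);hx=hexm(N,r0.x[2]*1e-3,r0.x[3])
if __name__=='__main__':
  for n in sys.argv[1:]:
    b=brass(n)
    def gm(a,lx,ly):
        M=N+(lx*x+ly*ey)*1e-3+a*1e-3*z
        return hull(ring(M,.014,0)+ring(M,.014,.028))|hull(ring(M,.022,.028)+ring(M,.022,.034))|hull(ring(M,.017,.034)+ring(M,.017,.1))
    print(n,'brass px',b.sum()/K/K,[ (a,round(iou(b,hx&(1-gm(a,0,0)),one),3),round((hx&(1-gm(a,0,0))).sum()/K/K,1)) for a in range(-2,11)])
E
python3 seat.py pics/s4.png pics/s5.png
```

```text
Traceback (most recent call last):
  File "seat.py", line 23, in <module>
    r0=DE(f,[(-5,5),(-5,5),(2,12),(0,np.pi/3)],maxiter=25,popsize=8,seed=1)
  File "seat.py", line 22, in <lambda>
    f=lambda q:-iou(b0,hexm(off(q[0],q[1]),q[2]*1e-3,q[3]),1-stem(off(q[0],q[1])))
                       ~~~~^^^^^^^^^^^^^^^^^^^^^^^^^^^^^^^
  File "seat.py", line 16, in <lambda>
    hexm=lambda N,h,a:hull(ring(N,.015/np.cos(np.pi/6),0,6,a)+ring(N,.015/np.cos(np.pi/6),-h,6,a))
                      ~~~~^^^^^^^^^^^^^^^^^^^^^^^^^^^^^^^^^^^^^^^^^^^^^^^^^^^^^^^^^^^^^^^^^^^^^^^^
  File "seat.py", line 13, in hull
    q=np.array([(proj('side',X)-[U,V]+.5)*K-.5 for X in pts]);m=np.zeros((H*K,W*K),np.uint8)
                 ~~~~^^^^^^^^^^
  File "h.py", line 6, in proj
    p=camera_params(c);Y=np.asarray(p['R'])@np.asarray(X)+np.asarray(p['t']);return np.array([p['fx']*Y[0]/Y[2]+p['cx'],p['fy']*Y[1]/Y[2]+p['cy']])
ValueError: time passes only in moves, steps and waits
```

```bash
python3 - <<'E'
import re
s=open('h.py').read()
s=s.replace('def snap','import functools\n_cp=camera_params\ncamera_params=functools.lru_cache(None)(lambda c:_cp(c))\ndef snap',1)
open('h.py','w').write(s)
E
timeout 300 python3 seat.py pics/s4.png pics/s5.png; python3 where.py
```

```text
hex fit u,v mm,h,rot [2.04 1.88 3.77 0.03] 0.8571547559553556
pics/s4.png brass px 75.359375 [(-2, np.float64(0.303), np.float64(44.7)), (-1, np.float64(0.356), np.float64(51.2)), (0, np.float64(0.416), np.float64(58.2)), (1, np.float64(0.474), np.float64(65.1)), (2, np.float64(0.526), np.float64(71.2)), (3, np.float64(0.586), np.float64(78.3)), (4, np.float64(0.637), np.float64(84.5)), (5, np.float64(0.684), np.float64(91.0)), (6, np.float64(0.723), np.float64(97.4)), (7, np.float64(0.702), np.float64(103.6)), (8, np.float64(0.669), np.float64(109.4)), (9, np.float64(0.63), np.float64(116.2)), (10, np.float64(0.599), np.float64(122.1))]
pics/s5.png brass px 74.796875 [(-2, np.float64(0.305), np.float64(44.7)), (-1, np.float64(0.359), np.float64(51.2)), (0, np.float64(0.419), np.float64(58.2)), (1, np.float64(0.478), np.float64(65.1)), (2, np.float64(0.53), np.float64(71.2)), (3, np.float64(0.591), np.float64(78.3)), (4, np.float64(0.643), np.float64(84.5)), (5, np.float64(0.69), np.float64(91.0)), (6, np.float64(0.727), np.float64(97.4)), (7, np.float64(0.698), np.float64(103.6)), (8, np.float64(0.663), np.float64(109.4)), (9, np.float64(0.624), np.float64(116.2)), (10, np.float64(0.594), np.float64(122.1))]
tcp [ 0.5105 -0.1544  0.1236] gun [ 0.5268 -0.1555  0.0897] axial mm -3.8578285564721164 lateral mm [-0.8253 -3.4064 -0.2975] ang fix deg [0.1355 0.0951 0.0625] F [-23.9179   2.5439  36.6179] Fax 43.42409778983781 clk 12.65 w 0.029726550718445037
```

The fit puts the rim about 5-6 mm above the hexagon, which is where the lip straddles the balls. It's probably wedged there by misalignment. I'll back off, then read the lateral force and moment.

```bash
sed -i "s/'clk'/'M',s['wrist_torque'],'Flat x,y',s['ft_force']@np.cross([.061,.998,0],z),s['ft_force']@np.array([.061,.998,0]),'clk'/" where.py; python3 where.py
python3 -m pendant '0 0 0 -1 0 2 15;0 0 0 -1.3 0 2.7 15;0 0 0 -1.3 0 2.7 15' >/dev/null; python3 where.py
python3 -m pendant '0 0 0 -0.5 0 0.9 15;0 0 0 -1.3 0 2.7 15;0 0 0 -1.3 0 2.7 15' >/dev/null; python3 where.py
python3 -m pendant '0 0 0 -0.5 0 0.9 15;0 0 0 -1.3 0 2.7 15;0 0 0 -1.3 0 2.7 15' >/dev/null; python3 where.py
```

```text
tcp [ 0.5105 -0.1544  0.1236] gun [ 0.5268 -0.1555  0.0897] axial mm -3.8578285564721164 lateral mm [-0.8253 -3.4064 -0.2975] ang fix deg [0.1355 0.0951 0.0625] F [-23.9179   2.5439  36.6179] Fax 43.42409778983781 M [0.2251 1.7965 0.1605] Flat x,y -5.708069359447508 1.079824040407795 clk 12.65 w 0.029726550718445037
tcp [ 0.5098 -0.1543  0.1249] gun [ 0.5262 -0.1553  0.091 ] axial mm -2.4105423734474116 lateral mm [-0.8356 -3.2192 -0.308 ] ang fix deg [0.0408 0.0837 0.0172] F [-3.7551 -1.5286  4.4554] Fax 5.601532182995395 M [-0.5025  0.6236 -0.2393] Flat x,y -1.3528342326869076 -1.7545782360962503 clk 12.95 w 0.030129951795300185
tcp [ 0.5083 -0.154   0.1274] gun [ 0.5247 -0.155   0.0935] axial mm 0.5193605794532564 lateral mm [-1.071  -3.0122 -0.4275] ang fix deg [0.0167 0.0507 0.0066] F [-3.6006 -3.3409  5.9456] Fax 6.8282010412099305 M [-0.7108  0.4192 -0.3605] Flat x,y -0.4663629481347834 -3.553815399393293 clk 13.25 w 0.03026593093007453
tcp [ 0.5066 -0.1537  0.1297] gun [ 0.5229 -0.1547  0.0959] axial mm 3.422254286428056 lateral mm [-1.6401 -2.8291 -0.7074] ang fix deg [-0.0012 -0.0043 -0.0005] F [-0.2573 -4.1565 -0.3306] Fax -0.2963775837660229 M [-0.7805  0.3566 -0.4148] Flat x,y -0.14665220940966756 -4.163923018200356 clk 13.55 w 0.02989178963384249
```

```bash
P(){ python3 where.py | grep -oE "axial.*lateral mm \[[^]]*\]|Fax \S+|Flat.*clk" | tr '\n' ' '; echo; }
python3 -m pendant '0 0 0 -0.3 -1.3 0 15;0 0 0 -0.3 -1.3 0 15' >/dev/null; P
python3 -m pendant '0 0 0 0.5 0 -0.9 15;0 0 0 0.5 0 -0.9 15' >/dev/null; P
python3 -m pendant '0 0 0 0.5 0 -0.9 15;0 0 0 0.5 0 -0.9 15' >/dev/null; P
python3 -m pendant '0 0 0 0.5 0 -0.9 15;0 0 0 0.5 0 -0.9 15' >/dev/null; P
python3 -m pendant '0 0 0 0.5 0 -0.9 15;0 0 0 0.5 0 -0.9 15' >/dev/null; P
python3 -m pendant '0 0 0 0.5 0 -0.9 15;0 0 0 0.5 0 -0.9 15' >/dev/null; P
python3 -m pendant '0 0 0 0.5 0 -0.9 15;0 0 0 0.5 0 -0.9 15' >/dev/null; P
```

```text
axial mm 3.3541811557766796 lateral mm [-1.7179 -3.5332 -0.7241] Fax 0.8794008315776736 Flat x,y 0.17188815561575985 -2.113991731580318 clk 
axial mm 2.297714570674366 lateral mm [-1.7638 -3.5563 -0.7455] Fax 0.9776685580150922 Flat x,y 0.5145076392150957 0.30217755994737766 clk 
axial mm 1.2548113414504358 lateral mm [-1.7567 -3.5828 -0.7413] Fax 2.2734439311766437 Flat x,y 0.1484881449016139 0.1319736369535109 clk 
axial mm 0.2248405846118215 lateral mm [-1.7299 -3.629  -0.7271] Fax 2.1947823562003315 Flat x,y 0.21293950293624653 0.2814018045665461 clk 
axial mm -0.8124944435213803 lateral mm [-1.7643 -3.6235 -0.7438] Fax 2.4759145180318733 Flat x,y 0.4548758287448385 1.4431424322969502 clk 
axial mm -1.8497828821860864 lateral mm [-1.7512 -3.6951 -0.7354] Fax 2.689800313483216 Flat x,y -1.1879122623406828 2.3670133143766705 clk 
axial mm -2.818481252172309 lateral mm [-1.7426 -3.7447 -0.7298] Fax 4.593919023633362 Flat x,y -0.5901945902271568 1.8226142039504074 clk
```

```bash
P(){ python3 where.py | grep -oE "axial.*lateral mm \[[^]]*\]|Fax \S+|Flat.*clk \S+" | tr '\n' ' '; echo; }
python3 -m pendant '0 0 0 0.5 0 -0.9 15;0 0 0 0.5 0 -0.9 15' >/dev/null; P
python3 -m pendant '0 0 0 0.5 0 -0.9 15;0 0 0 0.5 0 -0.9 15' >/dev/null; P
python3 -m pendant '0 0 0 0.3 0 -0.5 15;0 0 0 0.3 0 -0.5 15' >/dev/null; P
python3 -m pendant '0 0 0 0 0 0 15;0 0 0 0 0 0 15' >/dev/null; P
```

```text
axial mm -3.615277686596365 lateral mm [-1.7218 -3.6892 -0.7214] Fax 10.08374421267013 Flat x,y -1.8930265525255574 1.5886789838470383 clk 15.15 
axial mm -3.846214466355235 lateral mm [-1.7662 -3.7925 -0.7398] Fax 28.018424267672998 Flat x,y -3.448512913654384 3.773884236365456 clk 15.35 
axial mm -3.990093122516998 lateral mm [-1.7292 -3.9092 -0.7185] Fax 38.7252585817733 Flat x,y -4.97440805438935 4.506784379539325 clk 15.55 
axial mm -4.006429113692279 lateral mm [-1.769  -3.9082 -0.7377] Fax 39.4370885046564 Flat x,y -4.9680337299323565 3.98426514784028 clk 15.75
```

```bash
python3 - <<'E'
from h import *
import where
np.set_printoptions(precision=1,suppress=True)
z=where.z;yaw=where.yaw;ey=np.array([-np.sin(yaw),np.cos(yaw),0]);x=np.cross(ey,z)
for nm,g in(('s4',np.array([.5261,-.1548,.0913])),('s4+6mm',np.array([.5261,-.1548,.0913])+.006*z)):
  for rx in(0,4):
    R=where.Ro.from_rotvec(np.radians(rx)*x);c=g+.055*z
    out=[]
    for sx,sy in((-1,-1),(1,-1),(-1,1),(1,1)):
        q=[(proj('side',c+R.apply(sx*.015*x+sy*.015*ey+(h-.055)*z))-[340,210]+.5)*7.5 for h in(.034,.1)]
        d=q[0]-q[1];out.append((sx,sy,q[0],q[1],round(np.degrees(np.arctan2(d[1],d[0])),1)))
    print(nm,rx,*out,sep='\n')
E
```

```text
tcp [ 0.5097 -0.155   0.123 ] gun [ 0.526  -0.156   0.0892] axial mm -4.006429113692279 lateral mm [-1.769  -3.9082 -0.7377] ang fix deg [ 0.0775 -0.0335  0.0384] F [-21.3444   5.2969  33.3497] Fax 39.4370885046564 M [1.0181 1.5462 0.513 ] Flat x,y -4.9680337299323565 3.98426514784028 clk 15.75 w 0.030148385465228487
s4
0
(-1, -1, array([249.4, 373.4]), array([148.4, 197.6]), np.float64(60.1))
(1, -1, array([358.1, 279.1]), array([265.8,  97.5]), np.float64(63.0))
(-1, 1, array([163.7, 290.7]), array([ 59.7, 114.7]), np.float64(59.4))
(1, 1, array([269.6, 199.9]), array([173.9,  18.5]), np.float64(62.2))
s4
4
(-1, -1, array([246.4, 371.6]), array([159.8, 209.8]), np.float64(61.8))
(1, -1, array([354.9, 277.6]), array([277.4, 109.4]), np.float64(65.3))
(-1, 1, array([158.1, 284.2]), array([ 67.3, 120.6]), np.float64(61.0))
(1, 1, array([264. , 193.4]), array([181.9,  23.9]), np.float64(64.2))
s4+6mm
0
(-1, -1, array([240.8, 358.4]), array([138.4, 180.3]), np.float64(60.1))
(1, -1, array([350.3, 263.7]), array([256.7,  79.7]), np.float64(63.0))
(-1, 1, array([154.8, 275.7]), array([49.5, 97.5]), np.float64(59.4))
(1, 1, array([261.4, 184.4]), array([164.5,   0.7]), np.float64(62.2))
s4+6mm
4
(-1, -1, array([237.8, 356.6]), array([149.9, 192.5]), np.float64(61.8))
(1, -1, array([347. , 262.2]), array([268.4,  91.6]), np.float64(65.2))
(-1, 1, array([149.2, 269.1]), array([ 57.1, 103.3]), np.float64(60.9))
(1, 1, array([255.8, 177.9]), array([172.5,   6.1]), np.float64(64.1))
```

The force profile has no 8-12 N ball/plunger peak before the stop, and the picture fit puts the rim about 6 mm high. So the stop is the lip jamming on the balls, with the gun too far to -y (side force +4 N). I'll back off, recentre in y and x, and push again.

```bash
P(){ python3 where.py | grep -oE "axial.*lateral mm \[[^]]*\]|Fax \S+|M \[[^]]*\]|Flat.*clk \S+" | tr '\n' ' '; echo; }
python3 -m pendant '0 0 0 -1.5 1 2.5 15;0 0 0 -1.7 1.8 2.3 15;0 0 0 -1.7 1.8 2.3 15' >/dev/null; P
python3 -m pendant '0 0 0 0.4 0 -0.9 15;0 0 0 0.4 0 -0.9 15' >/dev/null; P
python3 -m pendant '0 0 0 0.4 0 -0.9 15;0 0 0 0.4 0 -0.9 15' >/dev/null; P
python3 -m pendant '0 0 0 0.2 0 -0.5 15;0 0 0 0.2 0 -0.5 15' >/dev/null; P
python3 -m pendant '0 0 0 0 0.7 0 15;0 0 0 0 0.7 0 15' >/dev/null; P
python3 -m pendant '0 0 0 0 0.7 0 15;0 0 0 0 0.7 0 15' >/dev/null; P
```

```text
axial mm -2.214393645047606 lateral mm [-1.7618 -3.6352 -0.7423] Fax 5.153245991405905 M [-0.6086  0.4667 -0.2402] Flat x,y -0.27649273454551265 -2.943200518118986 clk 16.05 
axial mm -3.3460194249438984 lateral mm [-1.7636 -3.6371 -0.7431] Fax 5.688786606410927 M [-0.561   0.5416 -0.2786] Flat x,y -1.711582508131881 -2.733243105467896 clk 16.25 
axial mm -3.8519267255768295 lateral mm [-1.7577 -3.6303 -0.7404] Fax 17.222901971845573 M [-0.3903  0.7814 -0.1905] Flat x,y -2.6500949186627976 -1.4315164782919634 clk 16.45 
axial mm -3.9424224065299875 lateral mm [-1.7421 -3.6289 -0.7329] Fax 27.525370423085462 M [-0.1209  1.1486 -0.1473] Flat x,y -3.565178224594897 -0.10582544438479259 clk 16.65 
axial mm -3.928207438799782 lateral mm [-1.7403 -3.577  -0.7336] Fax 26.076281836454758 M [-0.5376  1.0268 -0.2564] Flat x,y -3.5949782590872976 -1.8819903498336557 clk 16.85 
axial mm -3.9146371546348124 lateral mm [-1.7636 -3.5559 -0.7455] Fax 24.057419134182872 M [-1.0315  1.0214 -0.4069] Flat x,y -2.382229712858801 -4.3243587903070475 clk 17.05
```

```bash
cat > seat2.py <<'E'
from seat import *
snap('side','s6')
gmk=masks_of('side','gun')[0]['region'][V:V+H,U:U+W].astype(np.float32)
gk=(cv2.resize(gmk,None,fx=K,fy=K,interpolation=cv2.INTER_LINEAR)>.5).astype(np.uint8)
def gm(a,lx,ly):
    M=N+(lx*x+ly*ey)*1e-3+a*1e-3*z
    return hull(ring(M,.014,0)+ring(M,.014,.028))|hull(ring(M,.022,.028)+ring(M,.022,.034))|hull(ring(M,.017,.034)+ring(M,.017,.1))
for n in('s5','s6'):
    b=brass(f'pics/{n}.png')
    r=DE(lambda q:-iou(b,hx&(1-gm(*q)),one),[(-3,12),(-1.5,1.5),(-1.5,1.5)],maxiter=15,popsize=6,seed=1);print(n,'a,lx,ly',r.x.round(2),-r.fun)
cols=range(12,34,2)
low=lambda m:[int(np.flatnonzero(m[:,c*K]).max()/K*10)/10 if m[:,c*K].any() else 0 for c in cols]
print('gun low',low(gk))
for a in(0,2,4,6,8):print(a,low(gm(a,0,0)))
print('hex obs',low(b0),'fit',low(hx)); 
# hex top extent too
up=lambda m:[int(np.flatnonzero(m[:,c*K]).min()/K*10)/10 if m[:,c*K].any() else 0 for c in cols]
print('hex up obs',up(b0),'fit',up(hx))
im=cv2.resize(cv2.imread('pics/s6.png')[V:V+H,U:U+W],None,fx=K,fy=K,interpolation=cv2.INTER_CUBIC);i0=cv2.resize(cv2.imread('pics/side0.png')[V:V+H,U:U+W],None,fx=K,fy=K,interpolation=cv2.INTER_CUBIC)
cnt=lambda I,m,c:cv2.drawContours(I,cv2.findContours(m,cv2.RETR_EXTERNAL,cv2.CHAIN_APPROX_NONE)[0],-1,c,1)
for I in(im,i0):cnt(I,hx,(255,255,255));cnt(I,hull(ring(N,.015/np.cos(np.pi/6),0,6,r0.x[3])),(255,255,255))
cnt(im,gm(0,0,0),(0,255,0));cnt(im,gm(6,0,0),(255,0,255));cnt(i0,stem(N),(0,255,0))
cv2.imwrite('pics/g7.png',np.hstack([i0,im]))
E
python3 seat2.py
```

```text
hex fit u,v mm,h,rot [2.04 1.88 3.77 0.03] 0.8571547559553556
s5 a,lx,ly [ 6.57  0.26 -0.35] 0.7325180307306366
s6 a,lx,ly [ 3.78 -0.66  1.24] 0.7203058900097624
gun low [37.5, 38.8, 39.8, 39.8, 39.8, 38.8, 37.2, 34.2, 0, 0, 0]
0 [36.8, 39.2, 40.7, 41.2, 41.5, 41.1, 40.3, 39.1, 36.6, 0, 0]
2 [36.2, 39.0, 40.2, 40.7, 40.7, 40.3, 39.5, 38.1, 35.3, 0, 0]
4 [36.1, 38.6, 39.7, 40.1, 40.1, 39.6, 38.6, 37.1, 34.0, 0, 0]
6 [36.1, 38.2, 39.2, 39.6, 39.3, 38.8, 37.7, 36.0, 31.8, 0, 0]
8 [36.0, 37.8, 38.7, 39.0, 38.7, 38.1, 37.0, 35.0, 0, 0, 0]
hex obs [35.2, 40.2, 42.5, 42.6, 43.3, 43.6, 43.3, 41.6, 40.1, 38.1, 0] fit [37.1, 42.2, 42.6, 43.0, 43.3, 43.7, 43.3, 41.6, 39.7, 37.8, 0]
hex up obs [30.3, 28.1, 29.1, 28.2, 25.3, 25.6, 26.1, 26.2, 29.3, 38.0, 0] fit [31.3, 29.5, 27.6, 25.8, 25.5, 25.7, 26.1, 26.5, 26.7, 31.7, 0]
```

View pics/g7.png

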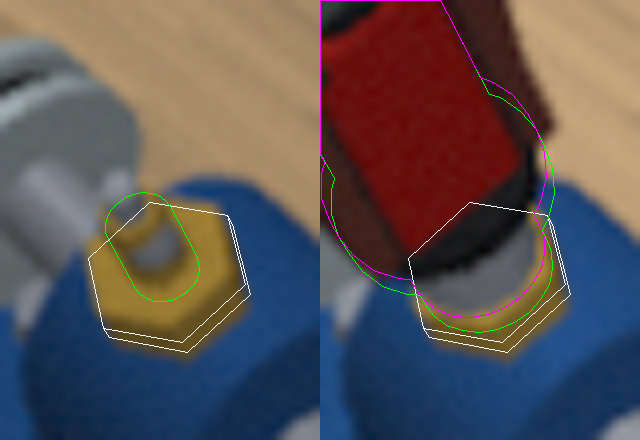

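The left half shows my hexagon fit is biased: it drew the side faces too thin, putting the face about 15-20 px too low at 8x (4-5 mm). The seating estimate has to be redone. No views are left, so I'll refit numerically with separate face and side shading and then fit the nose.

```bash
cat > seat3.py <<'E'
from h import *
from scipy.optimize import differential_evolution as DE
U,V,W,H,K=362,226,36,52,4
yaw=np.radians(-3.5);ex=np.array([np.cos(yaw),np.sin(yaw),0]);ey=np.array([-ex[1],ex[0],0])
z=-np.sin(.45)*ex+np.array([0,0,np.cos(.45)]);x=np.cross(ey,z);N0=np.array([.5255,-.1525,.0925])
Rc=np.asarray(camera_params('side')['R'])
def hull(pts):
    q=np.array([(proj('side',X)-[U,V]+.5)*K-.5 for X in pts]);m=np.zeros((H*K,W*K),np.uint8)
    cv2.fillConvexPoly(m,cv2.convexHull(np.round(q*16).astype(np.int32)),1,shift=4);return m.astype(bool)
ring=lambda N,r,h,n=24,a0=0:[N+h*z+r*(np.cos(a)*x+np.sin(a)*ey) for a in a0+np.arange(n)*2*np.pi/n]
off=lambda u,v:N0+Rc.T@np.array([u,v,0])*1e-3
C=.015/np.cos(np.pi/6)
def sides(N,h,a):
    o=[];P=ring(N,C,0,6,a)
    for i in range(6):
        A,B=P[i],P[(i+1)%6];n=(A+B)/2-N
        if n@(ray0-N)>0:o.append(hull([A,B,A-h*z,B-h*z]))
    return hull(P),o
ray0=ray('side',(320,200))[0]
def img(n):return cv2.imread(n)[V:V+H,U:U+W].astype(float).reshape(-1,3)
def resid(I,classes,ok):
    rest=np.ones((H*K,W*K),bool);cols=[]
    for m in classes: cols.append(m&rest);rest=rest&~m
    cols.append(rest)
    A=np.stack([cv2.resize(cv2.GaussianBlur(c.astype(np.float32),(0,0),.6*K),(W,H),interpolation=cv2.INTER_AREA).ravel() for c in cols],1)
    w=cv2.resize(ok.astype(np.float32),(W,H),interpolation=cv2.INTER_AREA).ravel()>.9
    A,J=A[w],I[w];s=np.linalg.lstsq(A,J,rcond=None)[0];return np.mean((A@s-J)**2),s
I0=img('pics/side0.png')
def f0(q):
    N=off(q[0],q[1]);F,S=sides(N,q[2]*1e-3,q[3]);ok=cv2.dilate((F|np.any(S,0)).astype(np.uint8),np.ones((5*K,5*K)))>0
    ok&=~hull(ring(N,.0085,0)+ring(N,.0085,.03));ok[:int((proj('side',N)[1]-V-4)*K)]=False
    return resid(I0,[F]+S,ok)
r0=DE(lambda q:f0(q)[0],[(-6,6),(-6,6),(2,14),(0,np.pi/3)],maxiter=40,popsize=10,seed=1)
print('hex',r0.x.round(2),r0.fun.round(1),'N px',proj('side',off(*r0.x[:2])).round(2));print(f0(r0.x)[1].round(0)[:,::-1])
for v in np.arange(-5,4):
    r=DE(lambda q:f0([q[0],v,q[1],q[2]])[0],[(-6,6),(2,14),(0,np.pi/3)],maxiter=15,popsize=8,seed=1);print('v',v,r.fun.round(1),r.x.round(2))
N=off(*r0.x[:2]);F,S=sides(N,r0.x[2]*1e-3,r0.x[3])
for n in('s4','s5','s6'):
    I=img(f'pics/{n}.png')
    def f1(q):
        M=N+(q[1]*x+q[2]*ey+q[0]*z)*1e-3
        nose=hull(ring(M,.014,0)+ring(M,.014,.028));fl=hull(ring(M,.022,.028)+ring(M,.022,.034))
        ok=cv2.dilate((F|np.any(S,0)).astype(np.uint8),np.ones((3*K,3*K)))>0;ok[:int((proj('side',N)[1]-V-4)*K)]=False
        return resid(I,[fl,nose,F]+S,ok)
    r=DE(lambda q:f1(q)[0],[(-3,14),(-1.5,1.5),(-1.5,1.5)],maxiter=20,popsize=8,seed=1);print(n,'a,lx,ly',r.x.round(2),r.fun.round(1),[(a,f1([a,r.x[1],r.x[2]])[0].round(0)) for a in range(-2,10,2)])
E
timeout 500 python3 seat3.py
```

```text
hex [ 0.53 -1.72 13.37  1.  ] 109.2 N px [379.37 256.3 ]
[[153. 122.  51.]
 [ 92.  71.  29.]
 [100.  79.  35.]
 [ 23.  49.  97.]
 [ 31.  66. 114.]]
v -5 367.6 [ 0.4  13.96  0.94]
v -4 296.5 [ 0.23 13.76  0.95]
v -3 179.1 [ 0.4  13.97  0.98]
v -2 162.1 [ 0.52 13.23  0.97]
v -1 119.9 [ 0.58 12.51  1.  ]
v 0 120.9 [ 0.72 10.72  1.02]
v 1 173.0 [1.07 9.6  0.  ]
v 2 185.3 [0.93 7.4  1.04]
v 3 218.7 [1.58 6.46 0.08]
s4 a,lx,ly [0.77 0.2  0.26] 108.8 [(-2, np.float64(196.0)), (0, np.float64(116.0)), (2, np.float64(132.0)), (4, np.float64(224.0)), (6, np.float64(313.0)), (8, np.float64(349.0))]
s5 a,lx,ly [-0.04  0.15  0.58] 109.0 [(-2, np.float64(162.0)), (0, np.float64(109.0)), (2, np.float64(156.0)), (4, np.float64(253.0)), (6, np.float64(323.0)), (8, np.float64(340.0))]
s6 a,lx,ly [-0.41 -1.01  0.74] 114.4 [(-2, np.float64(151.0)), (0, np.float64(116.0)), (2, np.float64(174.0)), (4, np.float64(268.0)), (6, np.float64(328.0)), (8, np.float64(331.0))]
```

With the shading split out, the fit is clear in all three pictures: rim 0 ± 1 mm from the hexagon face and lateral under about 1.3 mm. So the rigid stop is the hexagon and the gun is home. I'll relieve the side load, keep about 25 N of push and hold.

```bash
P(){ python3 where.py | grep -oE "axial.*lateral mm \[[^]]*\]|ang fix deg \[[^]]*\]|Fax \S+|M \[[^]]*\]|Flat.*clk \S+" | tr '\n' ' '; echo; }
python3 -m pendant '0 0 0 -0.6 -1.3 -0.3 15;0 0 0 -0.6 -1.3 -0.3 15;0 0 0 -0.6 -1.3 -0.3 15' >/dev/null; P
python3 -m pendant '0 0 0 0 0 0 15;0 0 0 0 0 0 15;0 0 0 0 0 0 15;0 0 0 0 0 0 15;0 0 0 0 0 0 15' >/dev/null; P
python3 -m pendant '0 0 0 0 0 0 15;0 0 0 0 0 0 15;0 0 0 0 0 0 15;0 0 0 0 0 0 15;0 0 0 0 0 0 15' >/dev/null; P
python3 - <<'E'
from h import *
import where
snap('side','s7')
for d in masks_of('side','gun')[:1]:
    m=d['region'];red=cv2.imread('pics/s7.png').astype(int);k=(red[...,2]>90)&(red[...,1]<50)&(red[...,0]<50);k[:200]=0;k[300:]=0;k[:,:330]=0;k[:,430:]=0
    c=cv2.findContours(k.astype(np.uint8),0,1)[0];c=max(c,key=cv2.contourArea);print(cv2.approxPolyDP(c,2,True)[:,0].tolist())
z=where.z;yaw=where.yaw;ey=np.array([-np.sin(yaw),np.cos(yaw),0]);x=np.cross(ey,z)
p=camera_params('side');N=np.array([.5255,-.1525,.0925])+np.asarray(p['R']).T@np.array([.53,-1.72,0])*1e-3
for rx in(-4,0,4):
    R=where.Ro.from_rotvec(np.radians(rx)*x)
    print(rx,[[proj('side',N+R.apply(sx*.015*x-.015*ey+h*z)).round(1).tolist() for h in(.034,.1)] for sx in(-1,1)])
E
```

```text
axial mm -3.917982961890801 lateral mm [-1.7149 -3.6563 -0.719 ] ang fix deg [0.1454 0.0932 0.0673] Fax 26.641057227646403 M [-0.1547  0.8364 -0.113 ] Flat x,y -2.2832273883085192 -1.1014724586519447 clk 17.45 
axial mm -3.937615680439094 lateral mm [-1.7545 -3.6049 -0.7396] ang fix deg [0.1428 0.0896 0.0662] Fax 26.061795160106367 M [-0.2727  0.8732 -0.1344] Flat x,y -1.861430719276498 -1.4507286438987075 clk 17.95 
axial mm -3.9228086050371758 lateral mm [-1.7317 -3.6562 -0.7271] ang fix deg [0.1462 0.0921 0.0678] Fax 26.839920101336695 M [-0.2593  0.8646 -0.0973] Flat x,y -1.6704121646639074 -0.6742248766944182 clk 18.45 
tcp [ 0.5096 -0.1547  0.1231] gun [ 0.526  -0.1558  0.0892] axial mm -3.9228086050371758 lateral mm [-1.7317 -3.6562 -0.7271] ang fix deg [0.1462 0.0921 0.0678] F [-13.1954   0.131   23.4413] Fax 26.839920101336695 M [-0.2593  0.8646 -0.0973] Flat x,y -1.6704121646639074 -0.6742248766944182 clk 18.45 w 0.029774739602879477
[[370, 219], [367, 227], [359, 231], [372, 255], [383, 246]]
-4 [[[370.8, 255.7], [355.3, 230.4]], [[385.2, 243.2], [370.9, 217.2]]]
0 [[[371.9, 256.9], [358.3, 233.3]], [[386.4, 244.4], [374.0, 220.0]]]
4 [[[373.0, 258.2], [361.5, 236.4]], [[387.5, 245.6], [377.2, 223.0]]]
```

The red grip's edges in the picture now match the model of a home, square gun to about 1 px (tilt within about 2°), and the push is steady at about 26 N. I'll hold a little longer, check the loose things and hand in.

```bash
for i in 1; do python3 -m pendant '0 0 0 0 0 0 15;0 0 0 0 0 0 15;0 0 0 0 0 0 15;0 0 0 0 0 0 15;0 0 0 0 0 0 15' >/dev/null; done
python3 -m pendant '0 0 0 0 0 0 15;0 0 0 0 0 0 15;0 0 0 0 0 0 15;0 0 0 0 0 0 15;0 0 0 0 0 0 15' >/dev/null
python3 -m pendant '0 0 0 0 0 0 15;0 0 0 0 0 0 15;0 0 0 0 0 0 15;0 0 0 0 0 0 15;0 0 0 0 0 0 15'
python3 where.py
python3 - <<'E'
from h import *
capture('side')
for n in('tin','offcut','hammer'):print(n,[np.round(d['xyz'],3) for d in pinpoint('side',n)[:1]])
close_job()
E
```

```text
clock: 20.05
tcp_pos: [0.5095, -0.1546, 0.123]
ee_rot: [0.711, 0.666, 0.153, 0.164]
ft_force: [-13.4, -0.4, 23.4]
gripper_width: 0.0299
tcp [ 0.5095 -0.1546  0.123 ] gun [ 0.5259 -0.1557  0.0892] axial mm -3.944317456290343 lateral mm [-1.7967 -3.6265 -0.7593] ang fix deg [0.1434 0.0853 0.0666] F [-13.3832  -0.3762  23.3828] Fax 26.855387490406663 M [-0.2046  0.8952 -0.14  ] Flat x,y -1.8367537080800433 -1.191794369371156 clk 20.05 w 0.02993457667075389
tin [array([ 0.729, -0.147, -0.002])]
offcut [array([0.731, 0.11 , 0.   ])]
hammer [array([ 0.445, -0.02 ,  0.   ])]
the job is handed in; nothing more can be done
```

I lifted the gun out of the middle stand, tilted it onto the nipple's axis and pushed it on to a rigid stop. I held it there with about 26 N for about 3 s and handed the job in at about 20 s, still gripping and pressing. No verdict was reported, and I can't read the plunger value directly.

**Checks that agree:**
- **Seating:** the final picture fits put the rim 0 ± 1 mm from the hexagon face and within about 1.3 mm sideways.
- **Squareness:** the tool was within 0.2° of the axis I estimated, and the grip's edges in the picture match a square gun to about 2°.
- **Loose things:** the tin, offcut and hammer were still at their starting places, within the network's accuracy of about 4 mm.

**Checks that failed or disagreed:**
- **First picture fit:** it put the rim 5-6 mm short of home. The overlay showed that fit had drawn the hexagon's sides too thin, so I replaced it.
- **Push-on force:** before the stop I felt only about 4-7 N above the free reading, not the expected 8-12 N snap peak. The snap itself was never clearly felt.
- **Grip slip:** the gun slipped about 1.7 mm in the fingers when I over-pressed to about 43 N. Its position worked out from the arm is therefore a few mm off, and I relied on the pictures and the repeatable stop.

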